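# Fold back the card box lid at the message stall

### The job

A jar stands behind the card box, just where its lid comes down when opened. With shut fingers, gently push the jar sideways along the table, to either side, until no part of it is behind the box any more, then lift the lid by its front lip with the fingertips and tip it over past upright so that it falls back and stays fully open by itself. Do not grip, lift or tip anything over, do not let the lid touch the jar, and leave everything else on the table where it is.

Things in the scene. Friction and masses are not known exactly. Their poses are not given: they have to be found in the camera images.
- card_box: grey plastic box fixed to the table, 100 mm deep (its x), 150 mm wide (its y), 46 mm high, with a flat lid of the same outline on top, level when shut; origin at the centre of its underside; its x axis points from the front (lip side, towards the robot) to the back (hinge side), y along its width, z up
- lid (a joint): angle of the box's lid: 0 shut, 1.57 upright, 2.9 fully open (folded back, almost level behind the box, against its stop; it then overhangs the table behind the box by 115 mm). The lid is 5 mm thick, 120 g, swings freely, falls shut again below about 1.55 and falls open by itself beyond it
- lid_lip (a point): middle of the front lower edge of the lid's lip: a tongue 80 mm wide and 5 mm thick that sticks out 18 mm in front of the box's front face in the plane of the lid; 46 mm above the table when shut, with free space under it. The point moves with the lid
- lid_hinge (a point): middle of the hinge axis: at the box's back upper edge, 46 mm above the table, 118 mm behind the lip's front edge; the axis runs along the box's width
- jar_mid (a point): centre (half-way up) of a loose round glass jar with a brown wooden cap, 64 mm across, 58 mm tall, about 300 g, standing upright on the table, its centre about 50 mm behind the box's back face. It slides when pushed low down; pushed high up it tips
- water0: plastic water bottle, 64 mm across, 205 mm tall; origin at the centre of its foot
- water1: second water bottle, same size; origin at the centre of its foot
- glue_stick: standing glue stick, 26 mm across, 85 mm tall, beside the card box; origin at the centre of its foot
- tape_roll: roll of clear tape lying flat, 54 mm across, 18 mm tall, beside the card box; origin at the centre of its underside
- marker: black marker pen lying on the table, 138 mm long along its x axis, 18 mm thick; origin under its middle
- pen_cup: white cup, 72 mm across, 95 mm tall; origin at the centre of its foot
Not all that is in view belongs to the job. What is meant by the card_box is not pink, and is the smaller of those in its own colour.

How it is judged:
By the outcome, as a careful person would: the job done as asked, in the order asked, and still so for the second after the job is handed in, with the robot touching nothing.
It also fails if it takes over 58 s, if anything falls off the work surface, if the arm or the gripper's body presses on something with over 40 N, if the wrist force passes 120 N, or if a joint passes its speed limit or range.

### The arm

A 6-joint arm with a two-finger parallel gripper is mounted at the origin on the work surface. World frame = base frame: x ahead of the robot, y to its left, z up, the work surface at z = 0. Lengths are in m, angles in rad, forces in N, time in s.
With the tool pointing down it reaches from about 0.25 to 0.725 m from the base axis. Payload 4 kg.
Tool frame: the origin (TCP) lies on the centre line of the jaws, within the pads' length; the fingertips stand 22 mm ahead of it and the grasp point (between the pads) lies 3 mm ahead of it; z points along the fingers, y is the line along which they close (so a half turn about z gives the same grasp; the last joint's range is limited). The gripper opens to 85 mm and grips with 20 to 120 N. Pads are 22 mm wide; open, the fingers measure 114 mm over their backs; the gripper's body (76 mm by 85 mm) begins 54 mm behind the grasp point. The pads swing forward as they close: fully open they stand 13 mm farther back than shut.
Start: joints at [1.323, 0.241, 0.005, 1.335, 0, 1.571], TCP at [0.123, 0.485, 0.253] pointing down, gripper open.
Joint ranges: [-2.72, 2.72], [-1.05, 1.87], [-1.09, 1.28], [-1.99, 2.15], [-1.42, 1.44], [-3.14, 3.14]. Speed limits (rad/s): [2.79, 2.79, 3.14, 3.14, 3.14, 3.14].

### API

Orientations are given as a unit quaternion [x, y, z, w].
In Python, from workcell import bot gives the robot as it stands.
- The arm moves only by the shell command python3 -m inch 'ROWS'. ROWS is JSON, one flat list of numbers, 7 for each row, row after row: the shift along the world's x, y, z in mm, then the turn, a rotation vector about the world's x, y, z in rad, then the opening in per cent of the stroke, from 0 (shut) to 100 (fully open). A call has 1 to 8 rows; each row is the pose to reach, as a shift and turn from the pose commanded when the call began; what a row does not reach only later rows make up. A row lasts 1/12 s, in which the tool goes at most 41.7 mm and 7.16 degrees, less where a joint would pass 70% of its speed; a pose out of reach is approached as far as the arm can. A call with a gripper value outside its range is refused whole. The fingers move at their own pace and stop on an object; the grip force is fixed at half the most. Time passes only in rows, so rows that repeat a pose let the fingers close. It gives the time, the measured TCP pose, the force, the opening and the grip force at its end, in the units of the state.
- bot.get_obs(): the state, without advancing time (a new reading comes with each control period).
- bot.camera(name): name is "scene" or "top"; returns the picture (384x512x3 uint8, blue, green, red); there is no depth.
- bot.camera_info(name): a dict with "intrinsics" (3x3 intrinsics, pixels), "distortion" ([k1, k2, p1, p2, k3] as OpenCV has them; the pictures are not rectified), "camera_from_world" (4x4, takes a point from world to camera coordinates). Camera axes: x right, y down, z forward; pixel columns grow to the right and rows downward; lengths in m; the calibration is good to about 2 mm. A picture is of the moment at which its call begins. camera_info takes no time and is no camera call.
- bot.job_done(): hands the job in; it is judged then, once.
Trained networks look in the newest picture that a camera, given by its name, has taken for a name from the list of things; names that differ only in an ending like _2 or _b are one class to them, and where a whole thing is asked for, a point or a joint stands for the part that bears it (a point fixed in the world has none). Each returns a list of dicts, best first, with "confidence" (0 to 1); they miss things now and then, are a little off and sometimes report something else, mostly with a low value. They report only what shows in the picture. A call takes as long as a camera call. They do not tell look-alikes from the thing itself.
- bot.silhouettes(camera, target): "mask" (384x512 bool, what is visible of it) and "uv" ([column, row] in pixels, amid what is visible of it).
- bot.spot_point(camera, target): "uv" ([column, row] in pixels: a listed point, or the origin of a listed thing).
The state is a dict: "clock": time; "joint_pos": joint angles; "joint_vel": joint speeds; "tau": joint torques, N m; "eef_pos": TCP position; "tool_rot": TCP orientation; "ft_force": force on the tool from outside, world axes, zero at the start; "ft_torque": the same for the moment, N m; "grip_width": finger opening in m; "grasp_force": force on a finger pad.
Only numpy, scipy, OpenCV 4.12 (cv2) and the standard library are available. Lean on these libraries where they do the work, as an engineer would, in place of code of your own. Each camera call takes 0.05 s, during which the arm holds its last target. There are 200 camera calls.

## Working session

There is one attempt and no reset: what is moved stays moved. The work goes in short steps, Python scripts to look and compute and a shell command to move; the robot and the scene stay as the last step left them, time stands still between calls to the robot, and variables do not carry over. Pictures are saved under pics/ and viewed, at most 10 in all, crops included, and the job is handed in when it is done.

```bash
mkdir -p pics; ls
cat > h.py <<'E'
import numpy as np, cv2
from workcell import bot
def ray(cam,uv):
    i=bot.camera_info(cam); K=np.array(i["intrinsics"],float); d=np.array(i["distortion"],float); T=np.array(i["camera_from_world"])
    n=cv2.undistortPoints(np.array(uv,float).reshape(1,1,2),K,d)[0,0]
    R=T[:3,:3]; return -R.T@T[:3,3], R.T@np.array([n[0],n[1],1])
def at(cam,uv,z):
    c,d=ray(cam,uv); return c+d*(z-c[2])/d[2]
def proj(cam,p):
    i=bot.camera_info(cam); T=np.array(i["camera_from_world"])
    return cv2.projectPoints(np.array(p,float).reshape(-1,3),cv2.Rodrigues(T[:3,:3])[0],T[:3,3],np.array(i["intrinsics"],float),np.array(i["distortion"],float))[0].reshape(-1,2)
E
python3 - <<'E'
from h import *
for c in("scene","top"): cv2.imwrite(f"pics/{c}0.png",bot.camera(c))
Z=dict(card_box=0,lid_lip=.046,lid_hinge=.046,jar_mid=.029,water0=0,glue_stick=0,tape_roll=0,marker=0,pen_cup=0)
for c in("scene","top"):
  for t,z in Z.items():
    for r in bot.spot_point(c,t)[:4]: print(c,t,np.round(r["uv"]),round(r["confidence"],2),np.round(at(c,r["uv"],z),3))
E
```

```text
pics
scene card_box [181. 209.] 0.83 [ 0.375 -0.187  0.   ]
scene card_box [266. 154.] 0.71 [0.322 0.185 0.   ]
scene lid_lip [241. 192.] 0.75 [ 0.466 -0.023  0.046]
scene lid_lip [160. 193.] 0.74 [ 0.318 -0.22   0.046]
scene lid_lip [250. 125.] 0.7 [0.191 0.211 0.046]
scene lid_hinge [196. 205.] 0.92 [ 0.431 -0.16   0.046]
scene lid_hinge [276. 151.] 0.87 [0.375 0.188 0.046]
scene lid_hinge [270. 212.] 0.85 [ 0.585 -0.005  0.046]
scene jar_mid [284. 224.] 0.86 [0.631 0.006 0.029]
scene water0 [119. 317.] 0.97 [ 0.6   -0.477  0.   ]
scene water0 [393. 174.] 0.63 [0.667 0.457 0.   ]
scene glue_stick [283. 192.] 0.63 [0.505 0.109 0.   ]
scene glue_stick [222. 234.] 0.25 [ 0.532 -0.139 -0.   ]
scene tape_roll [226. 236.] 0.6 [ 0.545 -0.134  0.   ]
scene marker [222. 236.] 0.61 [ 0.539 -0.142  0.   ]
scene marker [319. 146.] 0.52 [0.405 0.369 0.   ]
scene pen_cup [135. 246.] 0.88 [ 0.422 -0.357  0.   ]
top card_box [315. 218.] 0.94 [ 0.384 -0.194  0.   ]
top card_box [268. 175.] 0.58 [ 0.543 -0.027  0.   ]
top card_box [215. 232.] 0.56 [0.336 0.169 0.   ]
top lid_lip [329. 237.] 0.94 [ 0.314 -0.232  0.046]
top lid_lip [270. 194.] 0.72 [ 0.465 -0.031  0.046]
top lid_lip [214. 263.] 0.67 [0.229 0.168 0.046]
top lid_hinge [267. 163.] 0.9 [ 0.577 -0.022  0.046]
top lid_hinge [217. 215.] 0.87 [0.395 0.157 0.046]
top lid_hinge [314. 205.] 0.73 [ 0.426 -0.183  0.046]
top jar_mid [259. 150.] 0.6 [0.629 0.008 0.029]
top water0 [137. 143.] 0.97 [0.667 0.463 0.   ]
top water0 [391. 161.] 0.69 [ 0.59  -0.477  0.   ]
top glue_stick [232. 187.] 0.45 [0.5   0.106 0.   ]
top tape_roll [306. 171.] 0.68 [ 0.555 -0.165  0.   ]
top marker [161. 207.] 0.63 [0.426 0.365 0.   ]
top marker [271. 192.] 0.56 [ 0.48  -0.036  0.   ]
top pen_cup [361. 210.] 0.68 [ 0.41  -0.359  0.   ]
top pen_cup [389. 157.] 0.53 [ 0.605 -0.472  0.   ]
```

Run:
```python
import cv2
cv2.imwrite("pics/scene0b.png",cv2.resize(cv2.imread("pics/scene0.png"),(800,600),interpolation=cv2.INTER_CUBIC))
cv2.imwrite("pics/top0b.png",cv2.resize(cv2.imread("pics/top0.png")[110:290,130:410],(800,514),interpolation=cv2.INTER_CUBIC))
```

```text
(no output)
```

View pics/scene0b.png

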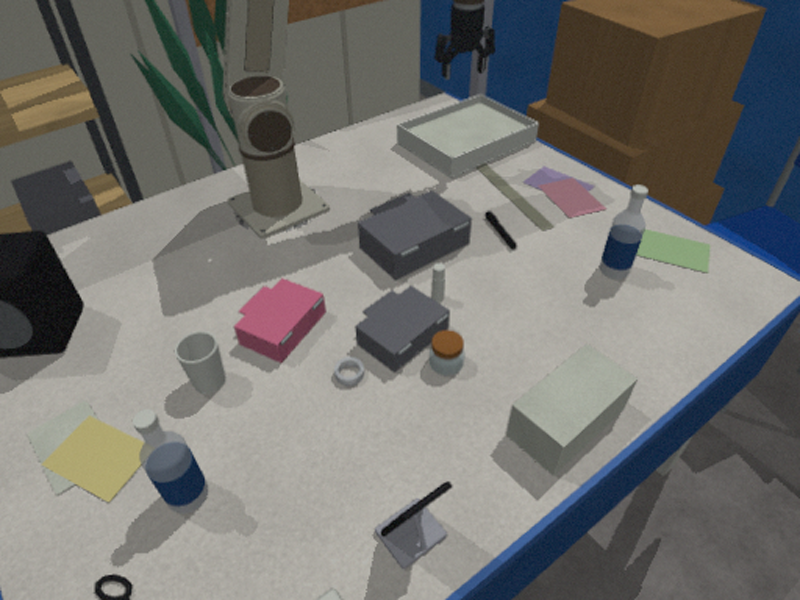

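View pics/top0b.png

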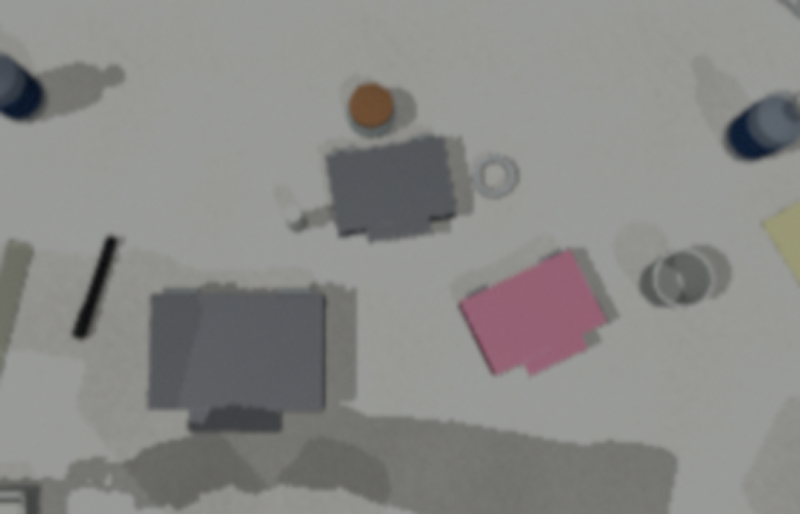

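The three candidates, at scene(512) pixels, are pink (180,204), large grey (266,150) and small grey (258,208). The small grey one is the card_box: it isn't pink, it is the smaller of the two greys, and the jar (286,224) stands behind it. I'll refine its pose and confirm in a crop.

Run:
```python
from h import *
from scipy.optimize import minimize
im=bot.camera("top")
g=cv2.cvtColor(im,cv2.COLOR_BGR2GRAY)
ms=[r for r in bot.silhouettes("top","card_box")]
for r in ms: print(np.round(r["uv"]),r["mask"].sum(),round(r["confidence"],2))
ms=[r for r in ms if abs(r["uv"][0]-268)<12 and abs(r["uv"][1]-178)<12]
m=ms[0]["mask"] if ms else None
def outl(x,y,a,z=.051):
    L=np.array([[-.05,-.075],[-.05,-.04],[-.068,-.04],[-.068,.04],[-.05,.04],[-.05,.075],[.05,.075],[.05,-.075]])
    R=np.array([[np.cos(a),-np.sin(a)],[np.sin(a),np.cos(a)]])
    return np.c_[L@R.T+[x,y],np.full(8,z)]
def iou(p):
    k=np.zeros((384*4,512*4),np.uint8)
    cv2.fillPoly(k,[np.round((proj("top",outl(*p))+.5)*4).astype(int)],1)
    M=cv2.resize(m.astype(np.uint8),(2048,1536),interpolation=cv2.INTER_NEAREST)
    return -(k&M).sum()/(k|M).sum()
best=min((minimize(iou,[.535,-.027,a],method="Nelder-Mead",options=dict(initial_simplex=[[.535,-.027,a],[.545,-.027,a],[.535,-.017,a],[.535,-.027,a+.08]])) for a in(0,.1,.2)),key=lambda r:r.fun)
print(best.x,best.fun)
a=best.x[2];R=np.array([[np.cos(a),-np.sin(a)],[np.sin(a),np.cos(a)]])
for c in("scene","top"):
  if c=="scene": sc=bot.camera(c)
  for t,z in(("jar_mid",.029),("water0",0),("glue_stick",0),("tape_roll",0)):
    for r in bot.silhouettes(c,t)[:1]: print(c,t,np.round(r["uv"]),np.round(at(c,r["uv"],z),3))
  for t,z in(("jar_mid",.029),("glue_stick",0),("tape_roll",0)):
    for r in bot.spot_point(c,t)[:1]: 
      p=at(c,r["uv"],z);print(c,t,np.round(p,3),"box",np.round(R.T@(p[:2]-best.x[:2]),3))
for c,q in(("scene",sc),("top",im)):
  x0,y0=(205,160) if c=="scene" else (210,120)
  q=cv2.resize(q[y0:y0+90,x0:x0+100],None,fx=4,fy=4,interpolation=cv2.INTER_CUBIC)
  cv2.polylines(q,[np.round((proj(c,outl(*best.x))+.5-[x0,y0])*4).astype(int)],True,(0,255,0),1)
  globals()[c]=q
cv2.imwrite("pics/crop1.png",np.hstack([scene,top]))
```

```text
[212. 235.] 2760 0.97
[269. 178.] 1346 0.71
[318. 220.] 1459 0.59
[304. 166.] 73 0.54
[ 0.63833333 -0.18033333  0.29333333] 0.0
scene jar_mid [284. 224.] [0.632 0.009 0.029]
scene water0 [109. 299.] [ 0.537 -0.478 -0.   ]
scene glue_stick [284. 180.] [0.464 0.15  0.   ]
scene tape_roll [223. 239.] [ 0.55  -0.146  0.   ]
scene jar_mid [0.63  0.012 0.029] box [0.047 0.187]
scene glue_stick [ 0.508  0.108 -0.   ] box [-0.041  0.314]
scene tape_roll [ 0.549 -0.141  0.   ] box [-0.074  0.064]
top jar_mid [259. 150.] [0.629 0.006 0.029]
top water0 [129. 140.] [0.678 0.492 0.   ]
top glue_stick [162. 209.] [0.419 0.362 0.   ]
top jar_mid [0.634 0.01  0.029] box [0.051 0.183]
top glue_stick [0.495 0.094 0.   ] box [-0.057  0.304]
top tape_roll [ 0.55  -0.169  0.   ] box [-0.081  0.036]<stdin>:17: RuntimeWarning: overflow encountered in scalar negative
```

View pics/crop1.png

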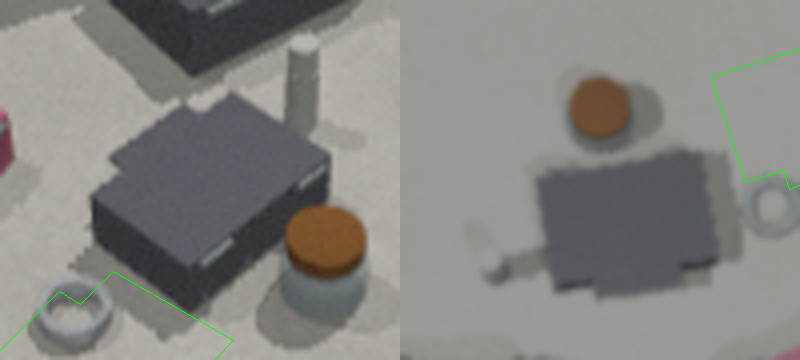

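The crop confirms it: a small grey box with its lip towards the robot (top crop, lip at about (645,290)) and the jar behind it. The fit failed on a sign overflow, so I'll fix that and rerun it.

```bash
cat >> h.py <<'E'
def outl(x,y,a,z=.051):
    L=np.array([[-.05,-.075],[-.05,-.04],[-.068,-.04],[-.068,.04],[-.05,.04],[-.05,.075],[.05,.075],[.05,-.075]])
    R=np.array([[np.cos(a),-np.sin(a)],[np.sin(a),np.cos(a)]])
    return np.c_[L@R.T+[x,y],np.full(8,z)]
E
python3 - <<'E'
from h import *
from scipy.optimize import minimize
im=bot.camera("top")
m=[r for r in bot.silhouettes("top","card_box") if abs(r["uv"][0]-268)<12 and abs(r["uv"][1]-178)<12][0]["mask"]
M=cv2.resize(m.astype(np.uint8),(2048,1536),interpolation=cv2.INTER_NEAREST)
def iou(p):
    k=np.zeros((384*4,512*4),np.uint8)
    cv2.fillPoly(k,[np.round((proj("top",outl(*p))+.5)*4).astype(int)],1)
    return -float((k&M).sum())/float((k|M).sum())
b=min((minimize(iou,[.535,-.027,a],method="Nelder-Mead",options=dict(initial_simplex=[[.535,-.027,a],[.545,-.027,a],[.535,-.017,a],[.535,-.027,a+.08]])) for a in(-.1,0,.1,.2)),key=lambda r:r.fun)
print(b.x,b.fun)
x,y,a=b.x;R=np.array([[np.cos(a),-np.sin(a)],[np.sin(a),np.cos(a)]])
for n,p in dict(jar=(.631,.009),glue=(.503,.103),tape=(.55,-.155)).items(): print(n,np.round(R.T@(np.array(p)-b.x[:2]),3))
for n,l in dict(lip=(-.068,0),hinge=(.05,0)).items(): print(n,np.round(R@l+b.x[:2],3))
sc=bot.camera("scene"); out=[]
for c,q in(("scene",sc),("top",im)):
  x0,y0=(205,160) if c=="scene" else (210,120)
  q=cv2.resize(q[y0:y0+90,x0:x0+100],None,fx=4,fy=4,interpolation=cv2.INTER_CUBIC)
  cv2.polylines(q,[np.round((proj(c,outl(*b.x))+.5-[x0,y0])*4).astype(int)],True,(0,255,0),1)
  out.append(q)
cv2.imwrite("pics/crop2.png",np.hstack(out))
print(bot.get_obs()["clock"],bot.get_obs()["tool_rot"],bot.get_obs()["eef_pos"])
E
```

```text
[ 0.53689038 -0.01729242  0.16398506] -0.9321467789165446
jar [0.097 0.011]
glue [-0.014  0.124]
tape [-0.01  -0.138]
lip [ 0.47  -0.028]
hinge [ 0.586 -0.009]
2.0 [1.23575072e-01 9.92335226e-01 1.81222617e-05 2.22999993e-05] [0.1226429  0.48474133 0.2533151 ]
```

View pics/crop2.png

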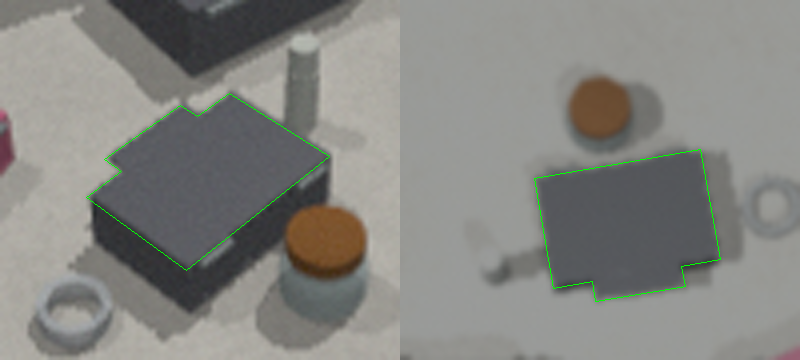

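The outline fits both views. The box is at (0.537,-0.017), yaw 0.164, and the jar is at box-frame (0.098,0.011). The plan is to push the jar left by about 110 mm, starting from (0.642,-0.052). First I'll move over with the fingers shut and turn +0.41 so the tool's y lines up with the box's y.

```bash
R1='[230,-237,0,0,0,0.41,0, 230,-237,0,0,0,0.41,0, 230,-237,0,0,0,0.41,0, 230,-237,0,0,0,0.41,0, 230,-237,0,0,0,0.41,0, 230,-237,0,0,0,0.41,0, 230,-237,0,0,0,0.41,0, 230,-237,0,0,0,0.41,0]'; python3 -m inch '[230,-237,0,0,0,0.41,0, 230,-237,0,0,0,0.41,0, 230,-237,0,0,0,0.41,0, 230,-237,0,0,0,0.41,0, 230,-237,0,0,0,0.41,0, 230,-237,0,0,0,0.41,0, 230,-237,0,0,0,0.41,0, 230,-237,0,0,0,0.41,0]'
```

```text
clock: 2.67
eef_pos: [0.3469, 0.2531, 0.2536]
tool_rot: [-0.081, 0.997, 0.0, 0.0]
ft_force: [0.4, 1.4, -0.2]
grip_width: 0.0002
grasp_force: 0.0
```

```bash
python3 -m inch '[230,-237,0,0,0,0,0, 230,-237,0,0,0,0,0, 230,-237,0,0,0,0,0, 230,-237,0,0,0,0,0, 230,-237,0,0,0,0,0, 230,-237,0,0,0,0,0, 230,-237,0,0,0,0,0, 230,-237,0,0,0,0,0]'; python3 -m inch '[30,-32,0,0,0,0,0, 59,-63,0,0,0,0,0, 59,-63,-40,0,0,0,0, 59,-63,-80,0,0,0,0, 59,-63,-110,0,0,0,0, 59,-63,-130,0,0,0,0, 59,-63,-130,0,0,0,0, 59,-63,-130,0,0,0,0]'
```

```text
clock: 3.33
eef_pos: [0.5773, 0.0155, 0.2533]
tool_rot: [-0.081, 0.997, -0.0, 0.0]
ft_force: [0.6, 0.4, 0.1]
grip_width: 0.0003
grasp_force: 0.0
clock: 4.0
eef_pos: [0.634, -0.0453, 0.122]
tool_rot: [-0.081, 0.997, 0.0, -0.002]
ft_force: [-0.0, -0.1, 0.5]
grip_width: 0.0001
grasp_force: 0.0
```

```bash
python3 -m inch '[8,-9,0,0,0,0,0, 8,-9,0,0,0,0,0, 8,-9,-10,0,0,0,0, 8,-9,-10,0,0,0,0]'
python3 - <<'E'
from h import *
im=bot.camera("scene"); o=bot.get_obs(); print(o["eef_pos"],o["joint_pos"])
for c in("top","scene"):
  if c=="top": bot.camera(c)
  for r in bot.silhouettes(c,"jar_mid")[:2]: print(c,r["uv"],r["confidence"],at(c,r["uv"],.029))
cv2.imwrite("pics/a1.png",cv2.resize(im[110:290,170:380],(700,600),interpolation=cv2.INTER_CUBIC))
E
```

```text
clock: 4.33
eef_pos: [0.6428, -0.054, 0.1132]
tool_rot: [-0.081, 0.997, 0.0, 0.0]
ft_force: [-0.7, -0.0, -0.9]
grip_width: -0.0001
grasp_force: 0.0
[ 0.64234584 -0.05396542  0.11320522] [-8.38905616e-02  6.10462918e-01  2.00137983e-01  1.16119083e+00
  1.70290383e-04 -2.46258246e-01]
top [253.5, 146.9] 0.47 [0.64153305 0.02714336 0.029     ]
scene [285.4, 224.2] 0.6 [0.6333553  0.01075966 0.029     ]
scene [251.2, 215.1] 0.24 [ 0.5470837  -0.04508126  0.029     ]
```

View pics/a1.png

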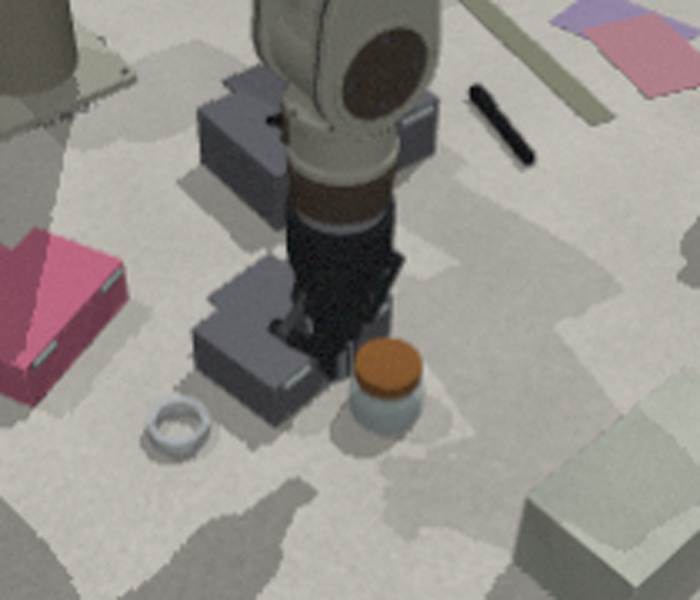

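The jar's cap is at crop (388,365). The shut fingers are behind the box, beside the jar on the viewer's left, clear of both. I'll descend with a slight tilt so the tips lead and push low.

```bash
python3 -m inch '[0,-4,-20,0.08,0.015,0,0, 0,-4,-40,0.17,0.03,0,0, 0,-4,-60,0.17,0.03,0,0, 0,-4,-72,0.17,0.03,0,0, 0,-4,-79,0.17,0.03,0,0, 0,-4,-79,0.17,0.03,0,0]'
```

```text
clock: 5.03
eef_pos: [0.6416, -0.0576, 0.0326]
tool_rot: [-0.081, 0.993, 0.086, -0.01]
ft_force: [0.6, 0.2, -0.7]
grip_width: -0.0004
grasp_force: 0.0
```

```bash
python3 -m inch '[-1,6,0,0,0,0,0, -2,12,0,0,0,0,0, -3,18,0,0,0,0,0, -4,24,0,0,0,0,0, -5,30,0,0,0,0,0, -6,36,0,0,0,0,0, -7,42,0,0,0,0,0, -8,48,0,0,0,0,0]'
python3 - <<'E'
from h import *
a=.164;R=np.array([[np.cos(a),-np.sin(a)],[np.sin(a),np.cos(a)]]);o=[.537,-.0173]
print("tcp box",R.T@(bot.get_obs()["eef_pos"][:2]-o))
for c in("top","scene"):
  bot.camera(c)
  for r in bot.silhouettes(c,"jar_mid")[:2]: print(c,r["uv"],r["confidence"],R.T@(at(c,r["uv"],.029)[:2]-o))
E
```

```text
clock: 5.7
eef_pos: [0.6355, -0.0101, 0.0352]
tool_rot: [-0.081, 0.993, 0.085, -0.007]
ft_force: [0.5, -3.5, 3.6]
grip_width: 0.0002
grasp_force: 2.1
tcp box [ 0.09833179 -0.00896287]
top [248.2, 153.8] 0.48 [0.08844023 0.0501057 ]
top [254.4, 175.5] 0.39 [0.00584448 0.04156144]
scene [296.4, 220.4] 0.83 [0.11319259 0.04412002]
```

```bash
python3 -m inch '[-1,6,0,0,0,0,0, -2,12,0,0,0,0,0, -3,18,0,0,0,0,0, -4,24,0,0,0,0,0, -5,30,0,0,0,0,0, -6,36,0,0,0,0,0, -7,40,0,0,0,0,0, -7,40,0,0,0,0,0]'
python3 - <<'E'
from h import *
a=.164;R=np.array([[np.cos(a),-np.sin(a)],[np.sin(a),np.cos(a)]]);o=[.537,-.0173]
print("tcp box",R.T@(bot.get_obs()["eef_pos"][:2]-o))
for c in("top","scene"):
  bot.camera(c)
  for r in bot.silhouettes(c,"jar_mid")[:2]: print(c,r["uv"],r["confidence"],R.T@(at(c,r["uv"],.029)[:2]-o))
E
```

```text
clock: 6.57
eef_pos: [0.6273, 0.0312, 0.0342]
tool_rot: [-0.081, 0.993, 0.086, -0.008]
ft_force: [0.0, 0.1, 1.0]
grip_width: -0.0002
grasp_force: 0.1
tcp box [0.09703684 0.03313674]
top [240.7, 156.5] 0.67 [0.08329533 0.0785988 ]
scene [302.8, 211.6] 0.86 [0.10525825 0.08327231]
scene [253.0, 205.5] 0.63 [-0.01742429  0.00209715]
```

```bash
python3 -m inch '[-1,6,0,0,0,0,0, -2,12,0,0,0,0,0, -3,18,0,0,0,0,0, -4,24,0,0,0,0,0, -5,30,0,0,0,0,0, -6,36,0,0,0,0,0, -7,41,0,0,0,0,0, -7,41,0,0,0,0,0]'
python3 - <<'E'
from h import *
a=.164;R=np.array([[np.cos(a),-np.sin(a)],[np.sin(a),np.cos(a)]]);o=[.537,-.0173]
print("tcp box",R.T@(bot.get_obs()["eef_pos"][:2]-o))
for c in("top","scene"):
  im=bot.camera(c)
  for r in bot.silhouettes(c,"jar_mid")[:2]: print(c,r["uv"],r["confidence"],R.T@(at(c,r["uv"],.029)[:2]-o))
cv2.imwrite("pics/a2.png",cv2.resize(im[110:290,170:380],(700,600),interpolation=cv2.INTER_CUBIC))
E
```

```text
clock: 7.43
eef_pos: [0.6204, 0.0724, 0.0343]
tool_rot: [-0.082, 0.993, 0.086, -0.008]
ft_force: [0.1, 0.1, -0.2]
grip_width: -0.0001
grasp_force: 0.0
tcp box [0.09695447 0.07485439]
top [224.8, 154.3] 0.61 [0.10135855 0.134164  ]
top [306.8, 168.7] 0.56 [-0.00232682 -0.14859681]
scene [313.9, 208.0] 0.75 [0.12005046 0.11678216]
scene [253.0, 202.1] 0.51 [-0.02719304  0.01222302]
```

View pics/a2.png

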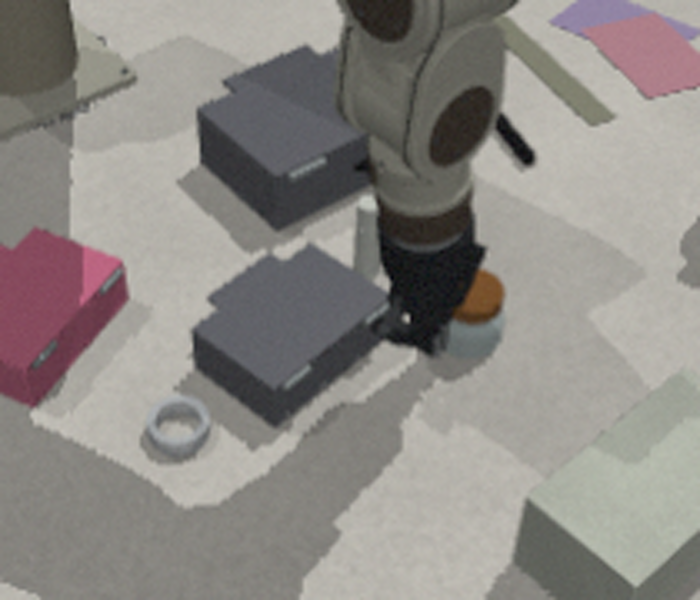

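The jar is upright and nearly clear. I'll give it a few more mm for margin, then back off, lift and undo the tilt.

```bash
python3 -m inch '[-1,5,0,0,0,0,0, -1,8,0,0,0,0,0, 2,-12,0,0,0,0,0, 2,-16,20,0,0,0,0, 2,-16,60,-0.17,-0.03,0,0, 2,-16,100,-0.17,-0.03,0,0, 2,-16,140,-0.17,-0.03,0,0, 2,-16,180,-0.17,-0.03,0,0]'; python3 -m inch '[-40,-5,20,0,0,0,0, -80,-20,20,0,0,0,0, -120,-35,20,0,0,0,0, -160,-50,20,0,0,0,0, -200,-65,20,0,0,0,0, -226,-79,0,0,0,0,0, -226,-79,0,0,0,0,0, -226,-79,0,0,0,0,0]'
```

```text
clock: 8.3
eef_pos: [0.6222, 0.0561, 0.2162]
tool_rot: [-0.082, 0.997, 0.0, -0.0]
ft_force: [1.1, -0.4, -0.2]
grip_width: -0.0002
grasp_force: 0.0
clock: 8.97
eef_pos: [0.3923, -0.0244, 0.2124]
tool_rot: [-0.08, 0.997, 0.001, -0.003]
ft_force: [1.7, -0.2, 1.0]
grip_width: 0.0004
grasp_force: 0.0
```

Run:
```python
from h import *
a=.164;R=np.array([[np.cos(a),-np.sin(a)],[np.sin(a),np.cos(a)]]);o=[.537,-.0173]
for c in("top","scene"):
  im=bot.camera(c)
  for t in("jar_mid",):
    for f in (bot.silhouettes,bot.spot_point):
      for r in f(c,t)[:1]: print(c,t,r["uv"],r["confidence"],R.T@(at(c,r["uv"],.029)[:2]-o))
```

```text
top jar_mid [227.6, 154.1] 0.53 [0.10032666 0.12401779]
top jar_mid [227.3, 154.0] 0.48 [0.10088215 0.12503233]
scene jar_mid [310.9, 200.7] 0.82 [0.09529636 0.13474808]
scene jar_mid [312.7, 199.5] 0.86 [0.0961536  0.14246317]
```

The jar's edge is at box y ≈ 0.093 or more, and the box ends at 0.075, so it is clear. Next I'll tilt the tool forward, staying high for now.

```bash
python3 -m inch '[0,0,0,0.0195,-0.1185,0,0, 0,0,0,0.039,-0.237,0,0, 0,0,0,0.0585,-0.3555,0,0, 0,0,-10,0.078,-0.474,0,0, 0,0,-20,0.0975,-0.5925,0,0, 0,0,-30,0.117,-0.711,0,0, 0,0,-40,0.1365,-0.8295,0,0, 0,0,-50,0.156,-0.948,0,0]'; python3 -c "
from h import *
from scipy.spatial.transform import Rotation as S
o=bot.get_obs();print(S.from_quat(o['tool_rot']).as_matrix().round(3),o['joint_pos'].round(2),o['eef_pos'])"
```

```text
clock: 9.93
eef_pos: [0.4134, -0.0344, 0.1925]
tool_rot: [-0.078, 0.899, 0.042, 0.429]
ft_force: [-0.4, -0.3, -2.4]
grip_width: -0.0002
grasp_force: 0.0
[[-0.619 -0.176  0.765]
 [-0.103  0.984  0.143]
 [-0.778  0.01  -0.628]] [-0.36 -0.29 -1.09 -0.04  0.42 -0.35] [ 0.41337233 -0.03437038  0.19253102]
```

```bash
python3 -m inch '[0,7,-20,0,0,0,0, 0,14,-40,0,0,0,0, 0,14,-60,0,0,0,0, 0,14,-80,0,0,0,0, 0,14,-100,0,0,0,0, 0,14,-100,0,0,0,0]'; python3 -c "
from h import *
from scipy.spatial.transform import Rotation as S
o=bot.get_obs();print(S.from_quat(o['tool_rot']).as_matrix().round(3),o['joint_pos'].round(2),o['eef_pos'])"
```

```text
clock: 10.43
eef_pos: [0.4554, -0.0432, 0.1298]
tool_rot: [-0.081, 0.908, 0.049, 0.409]
ft_force: [-0.6, -0.7, 0.7]
grip_width: -0.0
grasp_force: 0.0
[[-0.653 -0.188  0.734]
 [-0.108  0.982  0.155]
 [-0.75   0.022 -0.661]] [-0.34  0.02 -1.08 -0.3   0.4  -0.35] [ 0.4553936  -0.04323605  0.12981591]
```

```bash
cat > fk.py <<'E'
from h import *
from scipy.optimize import least_squares
D=bot.get_obs()
dn=[0,0,-1]
P=[([1.323,.241,.005],[.1226,.4847,.2533],dn),([-.08389,.61046,.20014],[.64235,-.05397,.1132],dn),
([-.36,-.29,-1.09],[.4134,-.0344,.1925],[.765,.143,-.628]),(D["joint_pos"][:3],D["eef_pos"],[.734,.155,-.661])]
def wr(q,v):
    L1,L2,b,r0,H,T=v; f=q[1]-q[2]+b
    r=r0+L1*np.sin(q[1])+L2*np.cos(f); return np.array([r*np.cos(q[0]),r*np.sin(q[0]),H+L1*np.cos(q[1])-L2*np.sin(f)])
res=lambda v:np.concatenate([wr(q,v)+v[5]*np.array(d)-p for q,p,d in P])
s=least_squares(lambda v:np.r_[res(v),.01*v[3],.003*v[2]],[.33,.4,0,0,.3,.28])
if __name__=="__main__":
    print(s.x.round(3),(res(s.x)*1000).round(1))
    v=s.x
    for tcp,zz in(((.455,-.013,.036),0),((.45,-.016,.1),0),((.42,-.02,.05),0)):
      for yaw in(.164,.0,-.1):
        for th in(40,50,55,60,65,70):
          t=np.radians(th); w=np.array(tcp)-v[5]*np.array([np.cos(t)*np.cos(yaw),np.cos(t)*np.sin(yaw),-np.sin(t)])
          R=np.hypot(w[0],w[1]); best=least_squares(lambda q:[wr([0,*q],v)[0]-R,wr([0,*q],v)[2]-w[2]],[.3,-.8]); print(tcp,yaw,th,best.x.round(2),round(best.cost**.5,4),"j3 bad" if best.x[1]<-1.07 else "")
E
python3 fk.py
```

```text
[ 0.448  0.322 -0.106  0.078  0.147  0.292] [ 1.1  4.3 -6.1 -2.5  0.2 11.4 -4.7  6.6 -6.5  5.8  2.4  1.2]
(0.455, -0.013, 0.036) 0.164 40 [ 0.49 -1.34] 0.0 j3 bad
(0.455, -0.013, 0.036) 0.164 50 [ 0.29 -1.18] 0.0 j3 bad
(0.455, -0.013, 0.036) 0.164 55 [ 0.25 -1.1 ] 0.0 j3 bad
(0.455, -0.013, 0.036) 0.164 60 [ 0.23 -1.02] 0.0 
(0.455, -0.013, 0.036) 0.164 65 [ 0.23 -0.94] 0.0 
(0.455, -0.013, 0.036) 0.164 70 [ 0.24 -0.87] 0.0 
(0.455, -0.013, 0.036) 0.0 40 [ 0.5  -1.37] 0.0 j3 bad
(0.455, -0.013, 0.036) 0.0 50 [ 0.29 -1.19] 0.0 j3 bad
(0.455, -0.013, 0.036) 0.0 55 [ 0.24 -1.11] 0.0 j3 bad
(0.455, -0.013, 0.036) 0.0 60 [ 0.22 -1.03] 0.0 
(0.455, -0.013, 0.036) 0.0 65 [ 0.22 -0.95] 0.0 
(0.455, -0.013, 0.036) 0.0 70 [ 0.23 -0.87] 0.0 
(0.455, -0.013, 0.036) -0.1 40 [ 0.49 -1.36] 0.0 j3 bad
(0.455, -0.013, 0.036) -0.1 50 [ 0.29 -1.19] 0.0 j3 bad
(0.455, -0.013, 0.036) -0.1 55 [ 0.24 -1.11] 0.0 j3 bad
(0.455, -0.013, 0.036) -0.1 60 [ 0.22 -1.03] 0.0 
(0.455, -0.013, 0.036) -0.1 65 [ 0.22 -0.95] 0.0 
(0.455, -0.013, 0.036) -0.1 70 [ 0.23 -0.87] 0.0 
(0.45, -0.016, 0.1) 0.164 40 [ 0.11 -1.2
[... 1052 characters left out ...]
(0.42, -0.02, 0.05) 0.164 65 [ 0.13 -1.01] 0.0 
(0.42, -0.02, 0.05) 0.164 70 [ 0.14 -0.93] 0.0 
(0.42, -0.02, 0.05) 0.0 40 [ 0.44 -1.46] 0.0 j3 bad
(0.42, -0.02, 0.05) 0.0 50 [ 0.18 -1.26] 0.0 j3 bad
(0.42, -0.02, 0.05) 0.0 55 [ 0.13 -1.18] 0.0 j3 bad
(0.42, -0.02, 0.05) 0.0 60 [ 0.12 -1.1 ] 0.0 j3 bad
(0.42, -0.02, 0.05) 0.0 65 [ 0.12 -1.02] 0.0 
(0.42, -0.02, 0.05) 0.0 70 [ 0.13 -0.94] 0.0 
(0.42, -0.02, 0.05) -0.1 40 [ 0.44 -1.46] 0.0 j3 bad
(0.42, -0.02, 0.05) -0.1 50 [ 0.18 -1.26] 0.0 j3 bad
(0.42, -0.02, 0.05) -0.1 55 [ 0.13 -1.18] 0.0 j3 bad
(0.42, -0.02, 0.05) -0.1 60 [ 0.12 -1.1 ] 0.0 j3 bad
(0.42, -0.02, 0.05) -0.1 65 [ 0.12 -1.02] 0.0 
(0.42, -0.02, 0.05) -0.1 70 [ 0.13 -0.94] 0.0
```

```bash
cat > go.py <<'E'
from h import *
import sys
from scipy.spatial.transform import Rotation as S
a=.164;R=np.array([[np.cos(a),-np.sin(a)],[np.sin(a),np.cos(a)]]);o=[.537,-.0173]
bx,by,z,th=map(float,sys.argv[1:5]); ob=bot.get_obs()
t=np.radians(th); d=np.array([np.cos(t)*np.cos(a),np.cos(t)*np.sin(a),-np.sin(t)]); y=np.array([-np.sin(a),np.cos(a),0]); x=np.cross(y,d)
G=S.from_matrix(np.c_[x,y,d]); C=S.from_quat(ob["tool_rot"])
print("shift",((np.r_[R@[bx,by]+o,z]-ob["eef_pos"])*1000).round(1),"turn",(G*C.inv()).as_rotvec().round(3),"joints",ob["joint_pos"].round(2),"box",(R.T@(ob["eef_pos"][:2]-o)).round(4))
E
python3 go.py -.105 .018 .12 62;python3 go.py -.105 .018 .037 62
```

```text
shift [-24.9  26.6  -9.8] turn [-0.085  0.35  -0.021] joints [-0.34  0.02 -1.08 -0.3   0.4  -0.35] box [-0.0847 -0.0123]
shift [-24.9  26.6 -92.8] turn [-0.085  0.35  -0.021] joints [-0.34  0.02 -1.08 -0.3   0.4  -0.35] box [-0.0847 -0.0123]
```

```bash
python3 -m inch '[0,0,15,-0.028,0.117,-0.007,0, 0,9,15,-0.057,0.233,-0.014,0, -12,18,15,-0.085,0.35,-0.021,0, -25,27,0,-0.085,0.35,-0.021,0, -25,27,-10,-0.085,0.35,-0.021,0, -25,27,-10,-0.085,0.35,-0.021,0]';python3 go.py -.105 .018 .037 62
```

```text
clock: 10.93
eef_pos: [0.4294, -0.0145, 0.1202]
tool_rot: [-0.081, 0.967, 0.02, 0.241]
ft_force: [-0.9, 1.1, 0.6]
grip_width: -0.0001
grasp_force: 0.0
shift [  1.1  -2.2 -83.2] turn [ 0.    -0.001 -0.002] joints [-0.12 -0.05 -0.85  0.3   0.13 -0.26] box [-0.1057  0.0203]
```

```bash
python3 -m inch '[0,-2,-20,0,0,0,0, 0,-2,-40,0,0,0,0, 0,-2,-60,0,0,0,0, 0,-2,-75,0,0,0,0, 1,-2,-83,0,0,0,0, 1,-2,-83,0,0,0,0]';python3 go.py -.078 .018 .037 62
python3 - <<'E'
from h import *
im=bot.camera("scene")
cv2.imwrite("pics/a3.png",cv2.resize(im[110:260,170:345],(700,600),interpolation=cv2.INTER_CUBIC))
E
```

```text
clock: 11.43
eef_pos: [0.4285, -0.0177, 0.0354]
tool_rot: [-0.079, 0.968, 0.02, 0.239]
ft_force: [-0.1, -0.7, 0.2]
grip_width: 0.0001
grasp_force: 0.0
shift [28.6  5.5  1.6] turn [-0.    -0.004  0.001] joints [-0.13  0.17 -0.97 -0.03  0.14 -0.26] box [-0.1072  0.0173]
```

View pics/a3.png

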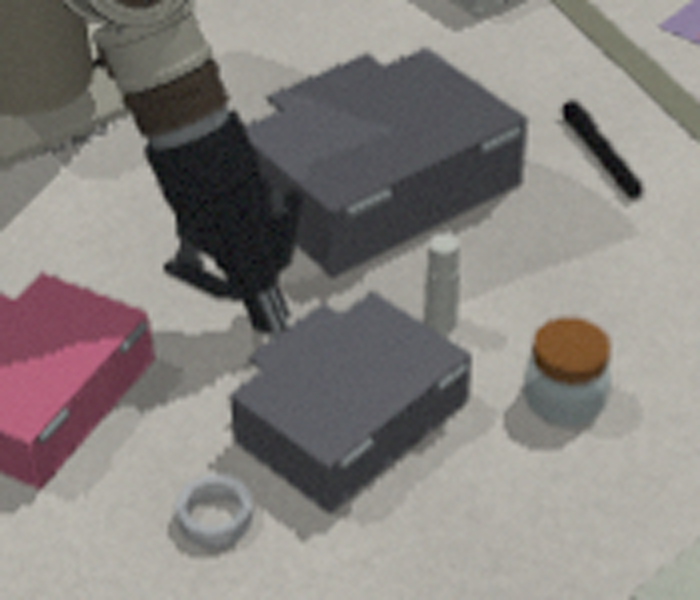

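The fingertips are at crop (270,325), just in front of the lip (270,350). The jar (568,370) is well to the side, and nothing else is touched. I'll insert under the lip.

```bash
python3 -m inch '[8,1,0,0,0,0,0, 16,3,0,0,0,0,0, 24,4,0,0,0,0,0, 29,5,0,0,0,0,0, 29,5,0,0,0,0,0, 29,5,0,0,0,0,0]';python3 go.py -.078 .018 .037 62
```

```text
clock: 11.98
eef_pos: [0.4591, -0.0124, 0.0377]
tool_rot: [-0.079, 0.967, 0.02, 0.241]
ft_force: [-0.8, 0.3, 0.2]
grip_width: -0.0001
grasp_force: 0.0
shift [-2.   0.2 -0.7] turn [0.    0.001 0.   ] joints [-0.1   0.21 -0.9  -0.01  0.12 -0.24] box [-0.0761  0.0175]
```

```bash
python3 -m inch '[0,0,8,0,0,0,0, 1,0,17,0,0,0,0, 2,0,26,0,0,0,0, 5,1,36,0,0,0,0, 9,1,46,0,0,0,0, 14,2,56,0,0,0,0, 19,3,64,0,0,0,0, 25,4,72,0,0,0,0]'
python3 - <<'E'
from h import *
im=bot.camera("scene"); print(bot.get_obs()["eef_pos"],bot.get_obs()["ft_force"])
cv2.imwrite("pics/a4.png",cv2.resize(im[110:260,170:345],(700,600),interpolation=cv2.INTER_CUBIC))
E
```

```text
clock: 12.65
eef_pos: [0.4821, -0.0086, 0.1091]
tool_rot: [-0.079, 0.967, 0.02, 0.24]
ft_force: [-1.5, 0.4, 0.5]
grip_width: -0.0004
grasp_force: 0.8
[ 0.48511447 -0.00851724  0.11153741] [0.69791937 0.24973717 1.9457297 ]
```

View pics/a4.png

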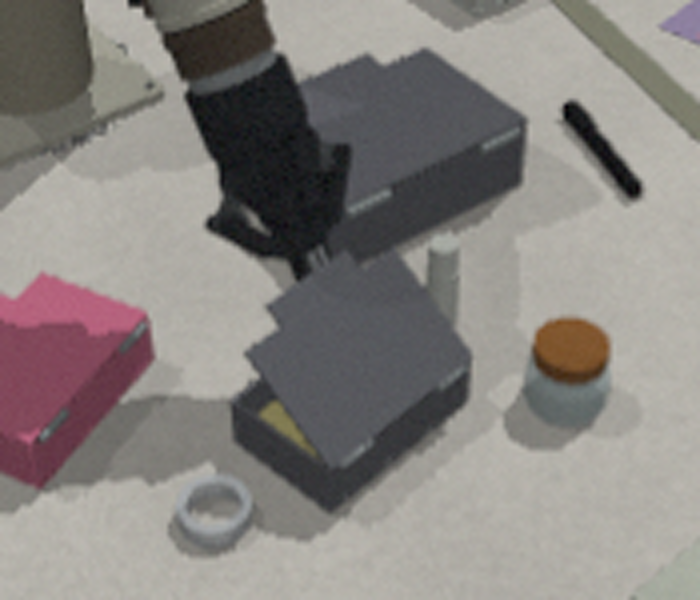

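The lid is up about 35° on the fingertips at crop (310,265). I'll carry on along the arc.

```bash
python3 -m inch '[8,1,11,0,0,0,0, 16,3,20,0,0,0,0, 25,4,28,0,0,0,0, 35,6,35,0,0,0,0, 45,7,41,0,0,0,0, 56,9,45,0,0,0,0, 67,11,47,0,0,0,0, 78,13,48,0,0,0,0]'; python3 -m inch '[9,1,0,0,0,0,0, 17,3,-1,0,0,0,0, 26,4,-2,0,0,0,0, 34,6,-3,0,0,0,0, 40,7,-4,0,0,0,0, 40,7,-4,0,0,0,0, 0,0,20,0,0,0,0, -40,-6,40,0,0,0,0]'
```

```text
clock: 13.37
eef_pos: [0.5618, 0.0044, 0.1575]
tool_rot: [-0.079, 0.967, 0.02, 0.241]
ft_force: [-0.4, -0.6, -0.0]
grip_width: 0.0001
grasp_force: 0.2
clock: 14.03
eef_pos: [0.5284, -0.0003, 0.1899]
tool_rot: [-0.079, 0.968, 0.02, 0.237]
ft_force: [0.0, 0.1, 1.8]
grip_width: -0.0
grasp_force: 0.0
```

```bash
python3 -m inch '[-40,-6,30,0,0,0,0, -80,-13,60,0,0,0,0, -120,-20,80,0,0,0,0, -120,-20,80,0,0,0,0, -120,-20,80,0,0,0,0, -120,-20,80,0,0,0,0]'
python3 - <<'E'
from h import *
im=bot.camera("scene")
cv2.imwrite("pics/a5.png",cv2.resize(im[110:290,150:360],(700,600),interpolation=cv2.INTER_CUBIC))
E
```

```text
clock: 14.53
eef_pos: [0.409, -0.0208, 0.2745]
tool_rot: [-0.079, 0.967, 0.019, 0.243]
ft_force: [0.5, -0.1, -0.1]
grip_width: 0.0001
grasp_force: 0.0
```

View pics/a5.png

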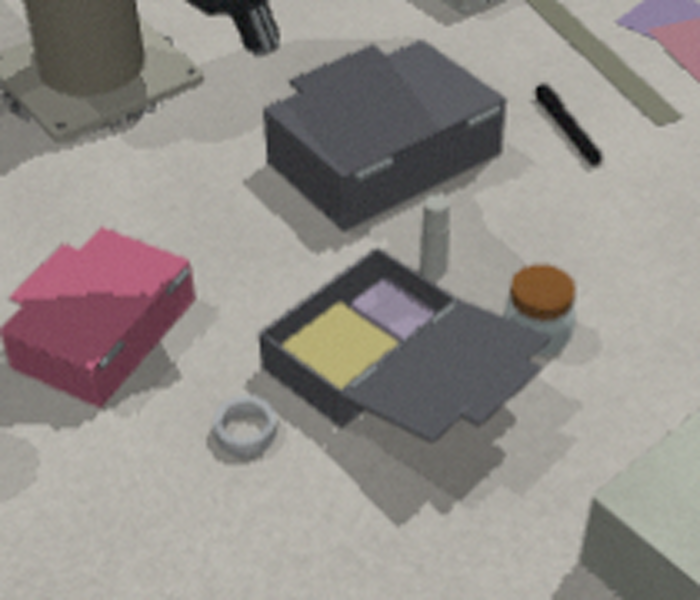

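The lid lies folded back behind the box (crop (450,370)). The jar (541,305) stands clear beyond its side edge, and everything else is where it was. Handing in.

```bash
python3 -c "
from workcell import bot
print(bot.job_done())"
```

```text
the job is handed in; nothing more can be done
None
```

I pushed the jar out to the left from behind the box, then tipped the lid past upright; the last picture shows it lying fully open by itself, clear of the jar. I handed the job in at about 15 s; it returned no verdict.

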